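# Ease the carved arm off its upturned peg and stand it in the holding block

### The job

Take the pale carved puppet arm off its bamboo peg: lift its eye and ease it out over the peg's upturned tip, whichever way that leans, with a light touch, because a bent tip snaps if the eye is forced against it. Then stand the arm upright, wrist tenon down, in the empty socket of the holding block, gently and fully home with its collar on the block, and let go; do not push on the pegs or their rail, and leave the fan on its peg and everything else on the bench as it is.

Things in the scene. Friction and masses are not known exactly. Their poses are not given: they have to be found in the camera images.
- rack: Fixed peg rail on two posts. Origin on the bench right below the rail board's front face, half way along; pegs point along its -x, y runs along the rail, z up. 320 mm long (y), the board 22 mm thick (x 0 to 22 mm), z = 169 to 224 mm; nothing of it is higher. Two stiff round bamboo pegs, 8 mm thick, leave the front face at y = -75 and y = +75 mm, z = 215 mm.
- peg_a_root (a point): Where the axis of the peg at rail y = -75 mm leaves the front face; axes as the rail's. Each peg runs level for 44 mm along -x, then is bent up 38 degrees for a last 44 mm, ending in a round tip. The tip's middle is 79 mm out from the face and 27 mm off the level part's axis line.
- peg_b_root (a point): The same point of the other peg (rail y = +75 mm). The pegs are rolled about their level axes, so each bent end leans sideways along the rail, 14 to 53 degrees from upright: its tip is 6.5 to 22 mm to one side and 16 to 26 mm up. Which way and how much differ from peg to peg and are not given: see it or feel it.
- puppet_arm: Pale carved wooden arm with a red cuff line, about 0.15 kg, hanging on one of the pegs, 26 to 34 mm out from the rail's face. Origin: middle of its hanging eye, an oval ring 8 mm thick with rounded rim, opening 12 mm wide (y) and 21 mm high (z). z up along the arm, y across the eye (along the rail), x along the peg. As it hangs the origin is 6.5 mm below the peg's axis.
- tongue (a point): Middle of the flat tongue above the arm's eye, to hold it by: 30 mm wide (y) and 10 mm thick (x), from 18 to 46 mm above the eye's middle; this point lies 34 mm above it. Axes as the arm's.
- wrist_tip (a point): Middle of the lower end of the arm's wrist tenon, 145 mm below the eye's middle. Tenon 12 mm across, edge chamfered, 30 mm long up to a flat collar 24 mm across; above it the arm is up to 31 mm thick. Axes as the arm's.
- block: Dark wooden holding block 80 x 170 x 50 mm (x, y, z), fixed on the bench, with two round sockets in its top, 90 mm apart along y. Origin in the middle of its underside.
- block_hole0 (a point): Middle of the mouth of the EMPTY socket (block y = +45 mm), level with the block's top face, z up. The socket is 16 mm across, 35 mm deep, mouth chamfered by 3 mm.
- lotus_bud: Pink carved lotus bud, 38 mm thick, standing in the other socket (block y = -45 mm), rising 83 mm above the block's top. Origin at the block's top face, on its axis. Leave it.
- gilt_fan: Small gilt fan hanging by its eye from the other peg, 145 mm long below the eye and 140 mm wide at the bottom, 8 mm thick. Origin in the middle of its eye. Leave it hanging.
- farmer_head: Half-carved fig-wood head blank, 92 mm across, 130 mm tall. Origin: centre of the underside. Leave it.
- duck_body: Red-lacquered duck body, 175 mm long, 80 mm wide, 90 mm tall. Origin: centre of the underside. Leave it.
- mallet_1: Round beech carving mallet lying down, 230 mm long, head 72 mm across. Origin on the bench under its middle. Leave it.
- mallet_2: A second such mallet. Leave it.
- rasp: Coarse steel rasp with beech handle lying flat, 310 mm long, 29 mm thick. Origin on the bench, 150 mm from the blade's end. Leave it.
- gouge: Carving gouge lying flat, 235 mm long. Origin on the bench under its middle. Leave it.
Mind the look-alikes: they are no part of the job. What is shaped like the puppet_arm but orange is not meant. What is shaped like the block but yellow is not meant.

How it is judged (in metres and radians):
On the way:
1. the arm has been slid off over its peg's tip and is held clear of the rail (x of puppet_arm in the frame of rack below -0.1 m and contact force between puppet_arm and rack below 0.1 N and contact force between the fingers and puppet_arm above 0.5 N), for 0.2 s.
At the end, for the whole second after the job is handed in: The arm stands released and at rest in the empty socket, its wrist tip at least 27 mm below the socket's mouth (30 mm is fully home) and within 6 mm of the socket's axis, leaning less than 0.1 rad (6 degrees) (z of wrist_tip in the frame of block_hole0 below -0.027 m and horizontal distance between wrist_tip and block_hole0 below 0.006 m and angle between puppet_arm's own z axis and vertical below 0.1 rad and contact force between the fingers and puppet_arm below 0.1 N and linear speed of puppet_arm below 0.01 m/s); the robot touches nothing.
It fails at once if the arm's eye is forced against the peg or rail with more than 10 N (contact force between puppet_arm and rack above 10 N).
It fails at once if the arm is pressed or dropped on the holding block with more than 25 N (contact force between puppet_arm and block above 25 N).
It fails at once if the robot presses on the pegs or the rail with more than 12 N (contact force between any of the fingers, the arm and rack above 12 N).
It fails at once if the fan is moved by more than 15 mm (distance of gilt_fan from where it was at the start of the episode above 0.015 m).
It fails at once if another thing on the bench is moved by more than 20 mm (distance of any of lotus_bud, farmer_head, duck_body, mallet_1, mallet_2, rasp, gouge from where it was at the start of the episode above 0.02 m).
It also fails if it takes over 70 s, if anything falls off the work surface, if the arm or the gripper's body presses on something with over 40 N, if the wrist force passes 120 N, or if a joint passes its speed limit or range.

### The arm

A 7-joint arm with a two-finger parallel gripper is mounted at the origin on the work surface. World frame = base frame: x ahead of the robot, y to its left, z up, the work surface at z = 0. Lengths are in m, angles in degrees, forces in N, time in s.
With the tool pointing down it reaches from about 0.4 to 0.85 m from the base axis. Payload 4.5 kg.
Tool frame: the origin (TCP) lies on the centre line of the jaws, within the pads' length; the fingertips stand 22 mm ahead of it and the grasp point (between the pads) lies 3 mm ahead of it; x points along the fingers, z is the direction in which the jaws open and shut, and the axes are right-handed (so a half turn about x gives the same grasp; the last joint's range is limited). The gripper opens to 88 mm and grips with 3 to 60 N. Pads are 18 mm wide; open, the fingers measure 123 mm over their backs; the gripper's body (75 mm by 187 mm) begins 45 mm behind the grasp point.
Start: joints at [1.937, 39.483, -11.15, 89.685, 9.013, 51.709, -12.324], TCP at [0.625, 0, 0.221] pointing down, gripper open.
Joint ranges: [-172.22, 172.22], [-26.19, 119.32], [-84.43, 86.54], [7.71, 146.69], [-57.33, 237.33], [2.42, 119.75], [-152.13, 152.13]. Speed limits (degrees/s): [147.25, 147.25, 180, 180, 180, 180, 180].

### API

Orientations are given as a 3x3 rotation matrix whose columns are the frame's x, y, z axes.
In Python, from plant import state, camera, camera_info, job_done, silhouettes, pinpoint gives the robot as it stands.
- The arm moves only by the tool move_arm, never from a script. Its argument "plan" is a list of rows, each an object with "translation": the shift along the tool's x, y, z as a fraction of full scale, a list of three; "yaw": the turn about the tool's x as a fraction of full scale; "gripper": the closure in counts, from 0 (fully open) to 255 (shut). In form: [{"translation": [tx, ty, tz], "yaw": yaw, "gripper": gripper}, ...]. A call has 1 to 12 rows; each row is the pose to reach, as a shift and turn from the pose commanded when the call began, along the tool's axes at that moment, turning the shorter way round; what a row does not reach only later rows make up. Full scale, the value 1, is 0.5 m for a shift and pi rad for a turn. A row lasts 1/8 s, in which the tool goes at most 62.5 mm and 10.7 degrees, less where a joint would pass 70% of its speed; a pose out of reach is approached as far as the arm can. A call with a number of a shift or a turn outside -1 to 1 is refused whole. A call with a gripper value outside its range is refused whole. The fingers move at their own pace and stop on an object; "force" is the grip in N (left out, the last holds). Time passes only in rows, so rows that repeat a pose let the fingers close. It gives the time, the measured TCP pose, the force and the opening at its end, in the units of the state.
- state(): the state, without advancing time (a new reading comes with each control period).
- camera(name): name is "scene" or "side" or "wrist"; returns the picture (400x640x3 uint8, red, green, blue); there is no depth.
- camera_info(name): a dict with "fx", "fy", "cx", "cy" (pixels), "R" (3x3) and "t" (3): a world point X has camera coordinates R X + t. Camera axes: x right, y down, z forward; pixel columns grow to the right and rows downward; lengths in m; the calibration is good to about 2 mm. A picture is of the moment at which its call begins: read the wrist's pose just before it. camera_info takes no time and is no camera call; for the wrist camera it gives the pose at the moment of the call.
- job_done(): hands the job in, once; it reports no verdict.
Trained networks look in the newest picture that a camera, given by its name, has taken for a name from the list of things; names that differ only in an ending like _2 or _b are one class to them, and where a whole thing is asked for, a point or a joint stands for the part that bears it (a point fixed in the world has none). Each returns a list of dicts, best first, with "confidence" (0 to 1); they miss things now and then, are a little off and sometimes report something else, mostly with a low value. They report only what shows in the picture. A call takes as long as a camera call. They do not tell look-alikes from the thing itself.
- silhouettes(query, camera): "region" (400x640 bool, what is visible of it) and "location" ([column, row] in pixels, amid what is visible of it).
- pinpoint(query, camera): "location" ([column, row] in pixels: a listed point, or the origin of a listed thing).
The state is a dict: "time": time; "joint_positions": joint angles; "qd": joint speeds; "effort": joint torques, N m; "position": TCP position; "tool_rot": TCP orientation; "contact_force": force on the tool from outside, world axes, zero at the start; "torque": the same for the moment, N m; "finger_gap": opening from 0.0 (shut) to 1.0 (fully open).
Only numpy, scipy, OpenCV 4.12 (cv2) and the standard library are available. Lean on these libraries where they do the work, as an engineer would, in place of code of your own. Each camera call takes 0.05 s, during which the arm holds its last target. There are 200 camera calls.

## Working session

There is one attempt and no reset: what is moved stays moved. The work goes in short steps, Python scripts to look and compute and a tool call to move; the robot and the scene stay as the last step left them, time stands still between calls to the robot, and variables do not carry over. Pictures are saved under pics/ and viewed, about 8 in all and at most 12, crops included, and the job is handed in when it is done.

Besides the shell and the picture viewer there is one more tool, called after "Emit:" in YAML: its name, and indented under it one key for each argument. move_arm: Moves the arm, as the interface text tells. Its arguments: {"type":"object","properties":{"plan":{"type":"array","items":{"type":"object","properties":{"translation":{"type":"array","items":{"type":"number","minimum":-1,"maximum":1}},"yaw":{"type":"number","minimum":-1,"maximum":1},"gripper":{"type":"number"}}}},"force":{"type":"number"}},"required":["plan"]}

```bash
mkdir -p pics; ls; cat > h.py <<'E'
import numpy as np, cv2
from plant import *
def snap(cam,name,crop=None,scale=1):
    im=camera(cam)
    c=im if crop is None else im[crop[1]:crop[3],crop[0]:crop[2]]
    c=cv2.resize(c,None,fx=scale,fy=scale,interpolation=cv2.INTER_CUBIC)
    cv2.imwrite('pics/'+name+'.png',c[:,:,::-1]); return im
def ray(info,px):
    R=np.array(info['R']);t=np.array(info['t'])
    d=R.T@np.array([(px[0]-info['cx'])/info['fx'],(px[1]-info['cy'])/info['fy'],1.]);
    return -R.T@t,d/np.linalg.norm(d)
def tri(obs):
    A=np.zeros((3,3));b=np.zeros(3)
    for info,px in obs:
        o,d=ray(info,px);P=np.eye(3)-np.outer(d,d);A+=P;b+=P@o
    X=np.linalg.solve(A,b)
    return X,[np.round(proj(i,X)-px,1) for i,px in obs]
def proj(info,X):
    c=np.array(info['R'])@X+np.array(info['t'])
    return np.array([info['fx']*c[0]/c[2]+info['cx'],info['fy']*c[1]/c[2]+info['cy']])
def plane(info,px,z):
    o,d=ray(info,px);return o+d*(z-o[2])/d[2]
E
python3 - <<'E'
from h import *
s=state();print(s)
a=snap('scene','scene0');b=snap('side','side0')
cv2.imwrite('pics/both.png',np.vstack([a,b])[:,:,::-1])
for c in('scene','side'):
    i=camera_info(c);print(c,{k:np.round(v,3).tolist() for k,v in i.items()})
    for q in ['puppet_arm','tongue','wrist_tip','block','block_hole0','peg_a_root','peg_b_root','rack','gilt_fan','lotus_bud']:
        print(q,[(np.round(r['location'],1).tolist(),round(r['confidence'],2)) for r in pinpoint(q,c)][:4])
E
cd pics; python3 -c "
import cv2;i=cv2.imread('both.png');cv2.imwrite('both.png',cv2.resize(i,(480,600)))"
```

```text
pics
{'time': 0.0, 'joint_positions': array([  1.93714888,  39.53199603, -11.14512611,  89.74460495,
         9.01294014,  51.70982502, -12.32419324]), 'qd': array([ 0.06818703, -0.02212078, -0.06125474,  0.03588113, -0.02062057,
       -0.00374981, -0.05994076]), 'effort': array([ 3.38560185e-04, -5.27571630e+01, -1.26686912e+00, -1.53434461e+01,
       -5.26333472e-02,  6.56995355e-03,  1.65937727e-04]), 'position': array([ 6.24335687e-01, -5.74559053e-05,  2.20124372e-01]), 'tool_rot': array([[-1.81861488e-03, -8.38988299e-05,  9.99998343e-01],
       [-1.36731264e-04,  9.99999987e-01,  8.36503060e-05],
       [-9.99998337e-01, -1.36578910e-04, -1.81862633e-03]]), 'contact_force': array([ 0.18271209, -0.2175918 , -0.86809233]), 'torque': array([-0.01081405,  0.07893741, -0.02183261]), 'finger_gap': 0.9971901962360163}
scene {'fx': 432.876, 'fy': 432.876, 'cx': 326.191, 'cy': 198.522, 'R': [[-0.538, 0.843, -0.015], [0.585, 0.361, -0.726], [-0.606, -0.4, -0.687]], 't': [0.245, -0.183, 1.566]}
puppet_arm [([333.5, 247.6], 0.7), ([258.2, 139.1], 0.57)]
tongue [([256.2, 130.0], 0.73), 
[... 471 characters left out ...]
883, 'cx': 317.21, 'cy': 198.203, 'R': [[0.962, -0.273, -0.006], [-0.176, -0.605, -0.777], [0.209, 0.748, -0.63]], 't': [-0.458, 0.222, 1.217]}
puppet_arm [([287.0, 257.0], 0.81), ([319.5, 246.8], 0.71)]
tongue [([282.9, 251.9], 0.7), ([324.8, 239.0], 0.57), ([374.2, 239.9], 0.47)]
wrist_tip [([285.9, 288.9], 0.86), ([321.1, 281.0], 0.51), ([320.0, 250.2], 0.44)]
block [([332.9, 224.8], 0.86), ([244.5, 343.8], 0.71)]
block_hole0 [([329.6, 210.9], 0.98), ([236.1, 319.7], 0.96), ([285.3, 237.0], 0.4)]
peg_a_root [([329.0, 256.4], 0.84)]
peg_b_root []
rack [([348.7, 298.6], 0.87)]
gilt_fan [([375.4, 235.3], 0.64)]
lotus_bud [([332.0, 227.8], 0.5), ([337.1, 224.3], 0.47), ([322.8, 283.0], 0.46)]
```

View pics/scene0.png

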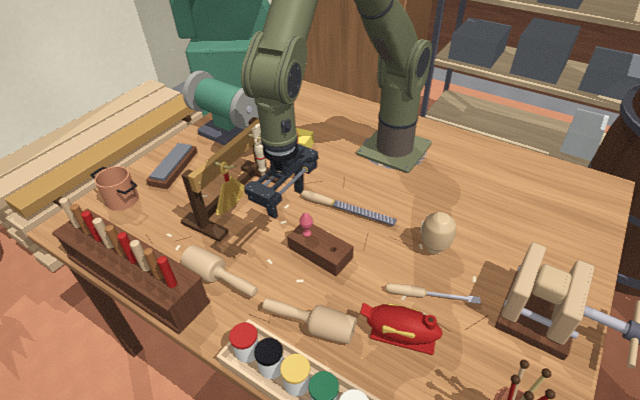

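View pics/side0.png

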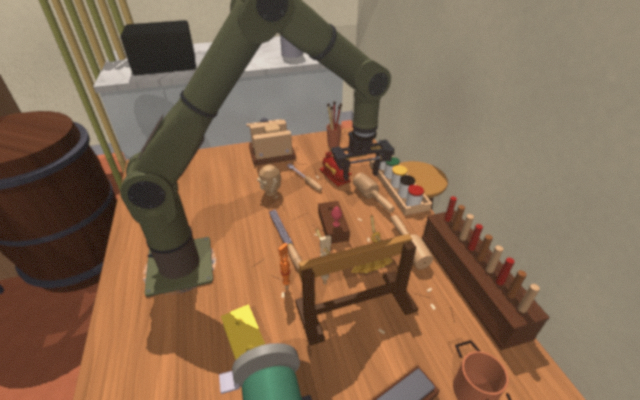

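Scene picture: the pale arm is at about (258,150), the fan at (228,190), the dark block at (320,248) and the yellow block at (300,140). Side picture: the pale arm is at (325,250), the orange look-alike at (285,265), the dark block at (333,222) and the yellow one at (243,335). I choose the pale arm hanging on the rail and the dark block.

```bash
python3 - <<'E'
from h import *
S=camera_info('scene');D=camera_info('side')
def p(n,a,b):
    X,e=tri([(S,a),(D,b)]);print(n,np.round(X,4),e)
p('tongue',(256.2,130),(324.8,239));p('eye',(258.2,139.1),(319.5,246.8));p('tip',(263,178.9),(321.1,281))
p('pegA',(246.6,133.8),(329,256.4));p('fan',(221.7,166.8),(375.4,235.3));p('hole',(333.1,247.3),(329.6,210.9));p('blk',(321.1,253.6),(332.9,224.8));p('bud',(308.3,236),(332,227.8))
print('hole z50',plane(S,(333.1,247.3),.05),plane(D,(329.6,210.9),.05))
print('hole2',plane(S,(315.5,251),.05))
print('pegBs z215',plane(S,(214.4,163.1),.215),'A',plane(S,(246.6,133.8),.215),plane(D,(329,256.4),.215))
a=camera('scene')[90:220,180:340];b=camera('side')[180:320,260:420]
cv2.imwrite('pics/c1.png',np.hstack([cv2.resize(a,(400,325),interpolation=2),cv2.resize(b,(400,350),interpolation=2)[:325]])[:,:,::-1])
w=snap('wrist','w0')
E
```

```text
tongue [ 0.4292 -0.2484  0.2416] [array([ 0.3, -0.2]), array([0.3, 0.2])]
eye [ 0.4207 -0.2465  0.2087] [array([ 2.1, -1.1]), array([2.3, 1. ])]
tip [ 0.4262 -0.2455  0.0594] [array([ 2.1, -1. ]), array([2.3, 1. ])]
pegA [ 0.4298 -0.2878  0.2148] [array([ 0.5, -0.2]), array([0.6, 0.3])]
fan [ 0.5796 -0.2473  0.2119] [array([ 1.1, -0.4]), array([1.1, 0.3])]
hole [0.5445 0.078  0.0417] [array([-0.8,  0.5]), array([-0.6, -0.3])]
blk [ 0.5494  0.0434 -0.0007] [array([-0.1,  0.1]), array([-0.1, -0. ])]
bud [ 0.533  -0.0058  0.0312] [array([ 1. , -0.5]), array([0.8, 0.4])]
hole z50 [0.54787866 0.08281746 0.05      ] [0.54323303 0.06665353 0.05      ]
hole2 [0.58364289 0.04962177 0.05      ]
pegBs z215 [ 0.5834748  -0.27341801  0.215     ] A [ 0.43174109 -0.28808291  0.215     ] [ 0.42850455 -0.28660937  0.215     ]
```

View pics/c1.png

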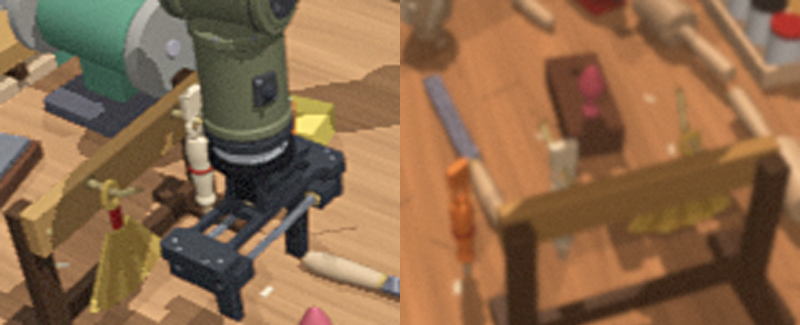

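```bash
python3 - <<'E'
from h import *
W=camera_info('wrist');s=state()
R=np.array(W['R']);c=-R.T@np.array(W['t'])
print('cam pos',c.round(3),'axis',R[2].round(3),'right',R[0].round(3),W['fx'])
camera('wrist')
for q in ['block_hole0','block','lotus_bud','puppet_arm','tongue','wrist_tip','peg_a_root']:
    for r in pinpoint(q,'wrist')[:3]: print(q,np.round(r['location'],1),round(r['confidence'],2),plane(W,r['location'],.05).round(4))
D=camera_info('side')
for z in(0,.05,.1):print('orange',plane(D,(290,290),z))
E
```

```text
cam pos [0.624 0.084 0.384] axis [-0.001 -0.324 -0.946] right [ 1.    -0.001 -0.001] 307.4098180078956
block_hole0 [249.2  91.7] 0.9 [0.5479 0.0836 0.05  ]
block [258.6 133.9] 0.87 [0.5547 0.0407 0.05  ]
lotus_bud [247.1 176.9] 0.6 [ 0.5385 -0.007   0.05  ]
tongue [260.6 135. ] 0.57 [0.5567 0.0395 0.05  ]
wrist_tip [252.5  93.4] 0.75 [0.5512 0.0819 0.05  ]
wrist_tip [259.4 129.6] 0.59 [0.5558 0.0452 0.05  ]
orange [ 0.33118394 -0.20188792  0.        ]
orange [ 0.32557458 -0.23927413  0.05      ]
orange [ 0.31996522 -0.27666035  0.1       ]
```

View pics/w0.png

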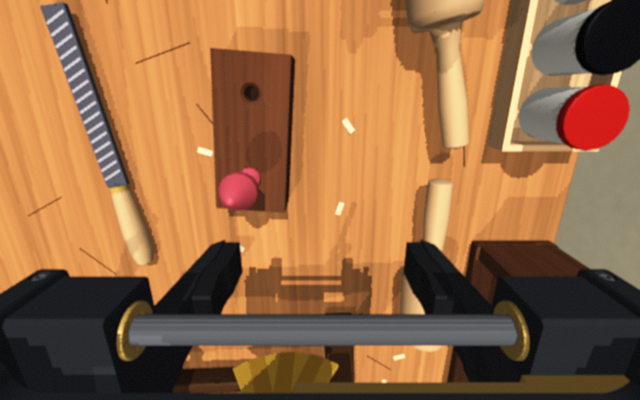

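The wrist picture shows the dark block's empty socket at (250,91), which puts it at about (0.548, 0.083). The bud is at (240,190). Now I'll move over to the hanging arm.

Emit:
move_arm:
  plan:
    - {"translation":[-0.22,-0.1,-0.1],"yaw":0,"gripper":0}
    - {"translation":[-0.22,-0.4,-0.39],"yaw":0,"gripper":0}
    - {"translation":[-0.22,-0.4,-0.39],"yaw":0,"gripper":0}
    - {"translation":[-0.22,-0.4,-0.39],"yaw":0,"gripper":0}
    - {"translation":[-0.22,-0.4,-0.39],"yaw":0,"gripper":0}
    - {"translation":[-0.22,-0.4,-0.39],"yaw":0,"gripper":0}
    - {"translation":[-0.22,-0.4,-0.39],"yaw":0,"gripper":0}
    - {"translation":[-0.22,-0.4,-0.39],"yaw":0,"gripper":0}
  force: 12

```text
time: 2.65
position: [0.4311, -0.1984, 0.3306]
tool_rot: [[0.0, -0.003, 1.0], [0.001, 1.0, 0.003], [-1.0, 0.001, 0.0]]
contact_force: [0.4, 0.4, 0.4]
finger_gap: 0.997
```

```bash
python3 - <<'E'
from h import *
s=state();print(s['time'],s['position'],s['qd'].round(2));W=camera_info('wrist');S=camera_info('scene');D=camera_info('side')
print(-np.array(W['R']).T@np.array(W['t']))
w=camera('wrist');sc=camera('scene');sd=camera('side')
for q,z in [('puppet_arm',.2085),('tongue',.2425),('peg_a_root',.215),('peg_b_root',.215),('gilt_fan',.2085)]:
  for n,I in(('wrist',W),('scene',S),('side',D)):
    for r in pinpoint(q,n)[:2]: print(q,n,np.round(r['location'],1),round(r['confidence'],2),plane(I,r['location'],z).round(4))
a=w[100:340,200:440]; b=cv2.resize(sc[100:200,200:300],(400,400),interpolation=2)
cv2.imwrite('pics/w1.png',np.hstack([cv2.resize(a,(400,400),interpolation=2),b])[:,:,::-1]);cv2.imwrite('pics/w1full.png',w[:,:,::-1])
E
```

```text
2.65 [ 0.43111335 -0.19841185  0.33063406] [-0.37  0.29  0.23  0.01  0.1   0.17  0.07]
[ 0.4293263  -0.11424072  0.493439  ]
puppet_arm wrist [229.7 163.1] 0.76 [ 0.3416 -0.1787  0.2085]
puppet_arm wrist [319.7 231.9] 0.58 [ 0.4266 -0.2501  0.2085]
puppet_arm scene [261.2 137.9] 0.72 [ 0.4187 -0.2447  0.2085]
puppet_arm side [322.7 249.8] 0.73 [ 0.421  -0.2538  0.2085]
puppet_arm side [329.9 176.3] 0.55 [0.5412 0.065  0.2085]
tongue wrist [321.1 249.5] 0.69 [ 0.4282 -0.2516  0.2425]
tongue wrist [467.6 227. ] 0.56 [ 0.559  -0.2287  0.2425]
tongue scene [293.1 136.5] 0.86 [ 0.4022 -0.1388  0.2425]
tongue scene [255.9 129.5] 0.71 [ 0.4298 -0.2501  0.2425]
tongue side [325.7 239.9] 0.78 [ 0.4296 -0.2524  0.2425]
tongue side [280.3 248.5] 0.74 [ 0.3081 -0.2493  0.2425]
peg_a_root wrist [317.8 262.1] 0.65 [ 0.4247 -0.2813  0.215 ]
peg_a_root wrist [320.4 250.4] 0.2 [ 0.4273 -0.2677  0.215 ]
peg_a_root scene [249.4 136.4] 0.58 [ 0.4376 -0.2725  0.215 ]
peg_a_root side [330.6 258.5] 0.74 [ 0.4304 -0.2947  0.215 ]
peg_b_root wrist [463.6 254.1] 0.65 [ 0.5738 -0.2716  0.215 ]
peg_b_root scene [215.3 161.3] 0.61 [ 0.5764 -0.2768  0.215 ]
peg_b_root side [378.7 239.5] 0.94 [ 0.578  -0.2657  0.215 ]
gilt_fan wrist [466.1 226.4] 0.89 [ 0.5749 -0.2436  0.2085]
gilt_fan scene [221.7 168.2] 0.86 [ 0.5841 -0.2479  0.2085]
gilt_fan side [372.6 239.5] 0.76 [ 0.565  -0.2553  0.2085]
gilt_fan side [329.2 206.6] 0.56 [ 0.4913 -0.087   0.2085]
```

View pics/w1.png

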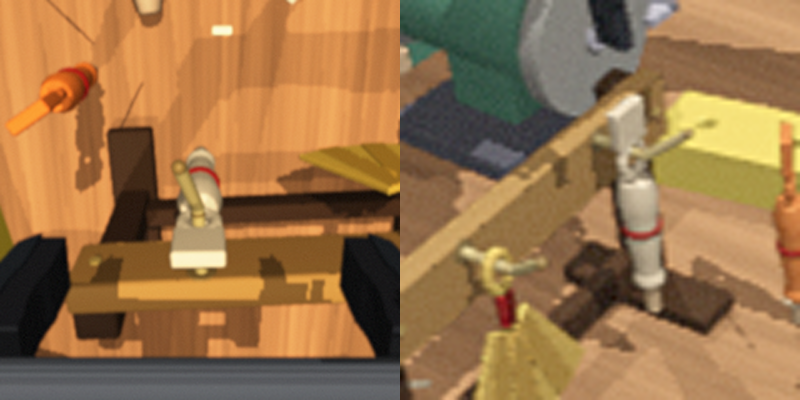

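The crop shows the pale arm with its red line hanging on peg A. Its tongue top is at (198,262), and the peg tip at (180,165) leans left, toward −x. The orange one at (60,90) hangs apart. I'll descend astride the tongue.

Emit:
move_arm:
  plan:
    - {"translation":[0.04,-0.103,-0.002],"yaw":-0.02,"gripper":0}
    - {"translation":[0.04,-0.103,-0.002],"yaw":-0.02,"gripper":0}
    - {"translation":[0.04,-0.103,-0.002],"yaw":-0.02,"gripper":0}
    - {"translation":[0.09,-0.103,-0.002],"yaw":-0.02,"gripper":0}
    - {"translation":[0.13,-0.103,-0.002],"yaw":-0.02,"gripper":0}
    - {"translation":[0.16,-0.103,-0.002],"yaw":-0.02,"gripper":0}
    - {"translation":[0.17,-0.103,-0.002],"yaw":-0.02,"gripper":0}
    - {"translation":[0.17,-0.103,-0.002],"yaw":-0.02,"gripper":0}
    - {"translation":[0.17,-0.103,-0.002],"yaw":-0.02,"gripper":0}

```text
time: 4.68
position: [0.4296, -0.2514, 0.2467]
tool_rot: [[0.001, -0.063, 0.998], [-0.001, 0.998, 0.063], [-1.0, -0.001, 0.001]]
contact_force: [0.3, 0.6, -0.2]
finger_gap: 1.0
```

```bash
python3 - <<'E'
from h import *
S=camera_info('scene');D=camera_info('side')
# settled pose tip estimate from earlier w1: recompute with stored cam centre
s=state();print(s['position'],s['contact_force'].round(2))
W=camera_info('wrist');w=camera('wrist');sc=camera('scene');sd=camera('side')
for z in(.225,.235,.245):print('w',plane(W,(0,0),z)[:0],end='')
for q,z in [('tongue',.2425),('peg_a_root',.215)]:
  for n,I in(('wrist',W),('scene',S),('side',D)):
    for r in pinpoint(q,n)[:2]: print(q,n,np.round(r['location'],1),round(r['confidence'],2),plane(I,r['location'],z).round(4))
cv2.imwrite('pics/w2.png',np.hstack([cv2.resize(w[160:400,200:440],(400,400),interpolation=2),cv2.resize(sc[90:190,210:310],(400,400),interpolation=2)])[:,:,::-1])
E
```

```text
[ 0.42960782 -0.25138028  0.24666076] [ 0.29  0.56 -0.22]
w []w []w []tongue wrist [319.8 242. ] 0.93 [ 0.4264 -0.2537  0.2425]
tongue wrist [182.  113.5] 0.69 [ 0.3497 -0.1831  0.2425]
tongue scene [256.9 129.5] 0.92 [ 0.4283 -0.2476  0.2425]
tongue scene [296.6 136.6] 0.54 [ 0.3975 -0.1301  0.2425]
tongue side [325.6 244.4] 0.78 [ 0.4246 -0.2679  0.2425]
tongue side [282.  251.5] 0.77 [ 0.3102 -0.2608  0.2425]
peg_a_root wrist [315.1 261.7] 0.63 [ 0.4246 -0.2839  0.215 ]
peg_a_root scene [249.8 134.1] 0.75 [ 0.428 -0.279  0.215]
peg_a_root side [329.2 255.2] 0.56 [ 0.4303 -0.2828  0.215 ]
```

View pics/w2.png

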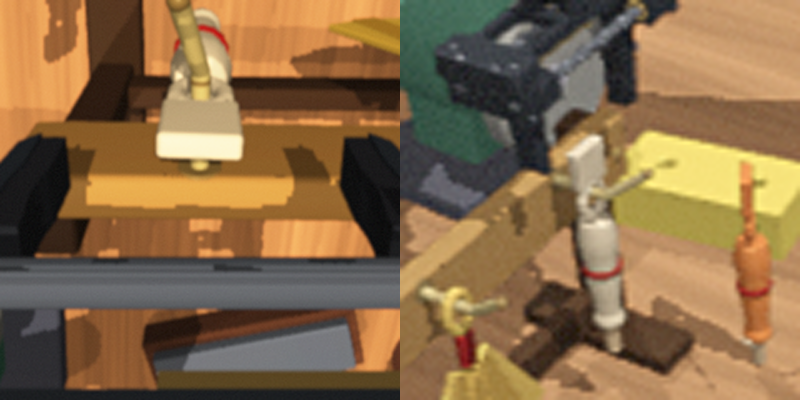

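```bash
python3 - <<'E'
from h import *
S=camera_info('scene');s=state();W=camera_info('wrist')
R=s['tool_rot'];p=s['position']
for z in(-.05,0,.05):
  X=p+R@np.array([.022,0,z]);a=(proj(S,X)-[210,90])*4;b=(proj(W,X)-[200,160])/.6
  print(z,X.round(4),'scene crop',a.round(),'wrist crop',b.round())
for n,q in(('tongue top',[.429,-.2515,.2545]),('root',[.427,-.282,.215])):
  print(n,(proj(S,np.array(q))-[210,90])*4+[400,0],(proj(W,np.array(q))-[200,160])/.6)
# tongue top-face corners in wrist crop 2 -> world at z=.2545
for c in [(158,157),(241,157),(165,100),(238,97)]:
  print(c,plane(W,(200+c[0]*.6,160+c[1]*.6),.2545).round(4))
# rail top front edge (38,123)-(340,122)?; peg tip from w1 view needs camera pose then
for z in(.225,.235,.245):print('tip',z,plane(W,(200+180*.6,160+0*.6),z).round(4))
E
```

```text
-0.05 [ 0.3791 -0.2547  0.224 ] scene crop [225. 144.] wrist crop [ 82. 111.]
0 [ 0.429  -0.2515  0.224 ] scene crop [186. 178.] wrist crop [209. 111.]
0.05 [ 0.4789 -0.2484  0.224 ] scene crop [144. 215.] wrist crop [335. 111.]
tongue top [580.58468807 142.75491856] [209.17929326 148.63011936]
root [556.95901208 174.50109582] [199.16337019 166.61931237]
(158, 157) [ 0.4118 -0.2558  0.2545]
(241, 157) [ 0.44   -0.254   0.2545]
(165, 100) [ 0.4134 -0.2346  0.2545]
(238, 97) [ 0.4372 -0.232   0.2545]
tip 0.225 [ 0.4157 -0.2076  0.225 ]
tip 0.235 [ 0.4161 -0.2054  0.235 ]
tip 0.245 [ 0.4165 -0.2032  0.245 ]
```

Emit:
move_arm:
  plan:
    - {"translation":[0,0,-0.006],"yaw":0,"gripper":110}
    - {"translation":[0,0,-0.006],"yaw":0,"gripper":110}
    - {"translation":[0,0,-0.006],"yaw":0,"gripper":110}
    - {"translation":[0,0,-0.006],"yaw":0,"gripper":110}

```text
time: 5.62
position: [0.4261, -0.2517, 0.2459]
tool_rot: [[0.0, -0.063, 0.998], [-0.0, 0.998, 0.063], [-1.0, -0.0, 0.0]]
contact_force: [-0.0, -0.1, -0.6]
finger_gap: 0.576
```

```bash
python3 - <<'E'
from h import *
s=state();print(s['position'],s['finger_gap'],s['contact_force'].round(2))
w=camera('wrist');sc=camera('scene')
cv2.imwrite('pics/w3.png',np.hstack([cv2.resize(w[160:400,200:440],(400,400),interpolation=2),cv2.resize(sc[90:190,210:310],(400,400),interpolation=2)])[:,:,::-1])
E
```

```text
[ 0.42608708 -0.25165847  0.24594449] 0.5757797429974505 [-0.01 -0.11 -0.63]
```

View pics/w3.png

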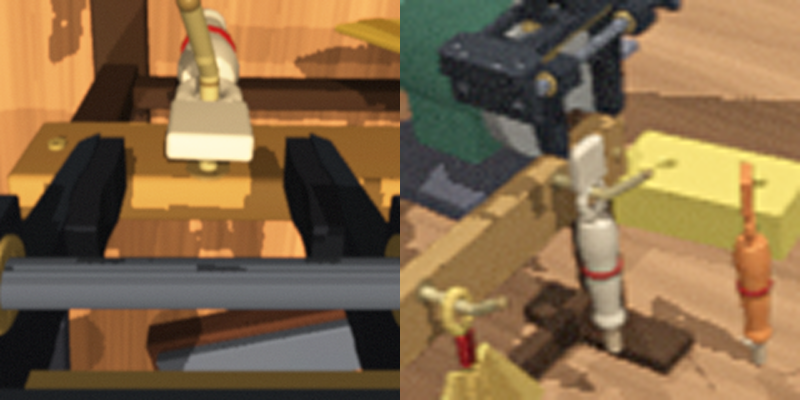

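The visible fingertips look about 35 mm shorter than stated. I'll close to feel which is true: a 30 mm gap means I'm holding the tongue.

Emit:
move_arm:
  plan:
    - {"translation":[0,0,0],"yaw":0,"gripper":150}
    - {"translation":[0,0,0],"yaw":0,"gripper":185}
    - {"translation":[0,0,0],"yaw":0,"gripper":200}
    - {"translation":[0,0,0],"yaw":0,"gripper":200}
  force: 8

```text
time: 6.22
position: [0.426, -0.2516, 0.2459]
tool_rot: [[0.0, -0.063, 0.998], [0.0, 0.998, 0.063], [-1.0, 0.0, 0.0]]
contact_force: [0.2, -0.1, 0.5]
finger_gap: 0.216
```

The gap closed to 19 mm, under 30, so the fingers passed above the tongue and the pictures were right. I'll reopen, lower 30 mm and close again.

Emit:
move_arm:
  plan:
    - {"translation":[0,0,0],"yaw":0,"gripper":90}
    - {"translation":[0,0,0],"yaw":0,"gripper":90}
    - {"translation":[0,0,0],"yaw":0,"gripper":90}
    - {"translation":[0,0,0],"yaw":0,"gripper":90}
    - {"translation":[0.01,0,0],"yaw":0,"gripper":90}
    - {"translation":[0.02,0,0],"yaw":0,"gripper":90}
    - {"translation":[0.03,0,0],"yaw":0,"gripper":90}
    - {"translation":[0.04,0,0],"yaw":0,"gripper":90}
    - {"translation":[0.05,0,0],"yaw":0,"gripper":90}
    - {"translation":[0.06,0,0],"yaw":0,"gripper":90}
    - {"translation":[0.06,0,0],"yaw":0,"gripper":90}

```text
time: 7.6
position: [0.4258, -0.2515, 0.2155]
tool_rot: [[-0.001, -0.063, 0.998], [0.0, 0.998, 0.063], [-1.0, 0.0, -0.001]]
contact_force: [0.1, -0.6, 0.4]
finger_gap: 0.641
```

```bash
python3 - <<'E'
from h import *
s=state();print(s['position'],s['finger_gap'],s['contact_force'].round(2))
w=camera('wrist');sc=camera('scene')
cv2.imwrite('pics/w4.png',np.hstack([cv2.resize(w[160:400,200:440],(400,400),interpolation=2),cv2.resize(sc[90:190,210:310],(400,400),interpolation=2)])[:,:,::-1])
E
```

```text
[ 0.42579099 -0.25154995  0.21551866] 0.6413538839379687 [ 0.12 -0.6   0.35]
```

View pics/w4.png

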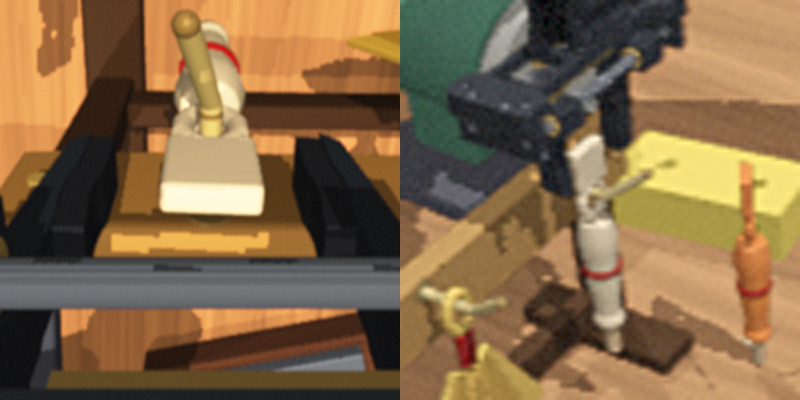

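The tongue now sits between the fingers: its top face is at (212,198) in the crop, with the finger tips at (110,145) and (300,145). I'll shift 2 mm and close.

Emit:
move_arm:
  plan:
    - {"translation":[0,0,0.004],"yaw":0,"gripper":110}
    - {"translation":[0,0,0.004],"yaw":0,"gripper":130}
    - {"translation":[0,0,0.004],"yaw":0,"gripper":150}
    - {"translation":[0,0,0.004],"yaw":0,"gripper":165}
    - {"translation":[0,0,0.004],"yaw":0,"gripper":180}
    - {"translation":[0,0,0.004],"yaw":0,"gripper":200}
    - {"translation":[0,0,0.004],"yaw":0,"gripper":220}
    - {"translation":[0,0,0.004],"yaw":0,"gripper":220}
  force: 8

```text
time: 8.7
position: [0.428, -0.2515, 0.2159]
tool_rot: [[-0.0, -0.063, 0.998], [0.0, 0.998, 0.063], [-1.0, 0.0, -0.0]]
contact_force: [-0.4, 0.2, 1.0]
finger_gap: 0.34
```

The gap is 0.34, or 30 mm, so the tongue is held. Next I'll work out the peg tip's lean from the close view.

```bash
python3 - <<'E'
from h import *
W=camera_info('wrist'); w=camera('wrist')
cv2.imwrite('pics/w5.png',cv2.resize(w[130:330,230:410],(720,800),interpolation=2)[:600,:,::-1])
s=state();print(s['position'])
R=np.array(W['R'])
for a in(-55,-45,-35,-25,-15):
  for yaw in(.045,.063):
    out=np.array([-np.sin(yaw),np.cos(yaw),0]);lat=np.array([np.cos(yaw),np.sin(yaw),0])
    for root in (np.array([.428,-.2515,.215])-.03*out,):
      A=np.radians(a);tip=root+.0768*out+.0253*(np.sin(A)*lat+np.cos(A)*np.array([0,0,1.]))
      bend=root+.044*out
      print(a,yaw,'tip crop',((proj(W,tip)-[230,130])*4).round(),'bend',((proj(W,bend)-[230,130])*4).round())
E
```

```text
[ 0.42792942 -0.25157051  0.21591759]
-55 0.045 tip crop [224. 159.] bend [384. 358.]
-55 0.063 tip crop [218. 162.] bend [382. 358.]
-45 0.045 tip crop [244. 166.] bend [384. 358.]
-45 0.063 tip crop [237. 169.] bend [382. 358.]
-35 0.045 tip crop [270. 173.] bend [384. 358.]
-35 0.063 tip crop [263. 175.] bend [382. 358.]
-25 0.045 tip crop [301. 178.] bend [384. 358.]
-25 0.063 tip crop [294. 180.] bend [382. 358.]
-15 0.045 tip crop [336. 182.] bend [384. 358.]
-15 0.063 tip crop [329. 183.] bend [382. 358.]
```

View pics/w5.png

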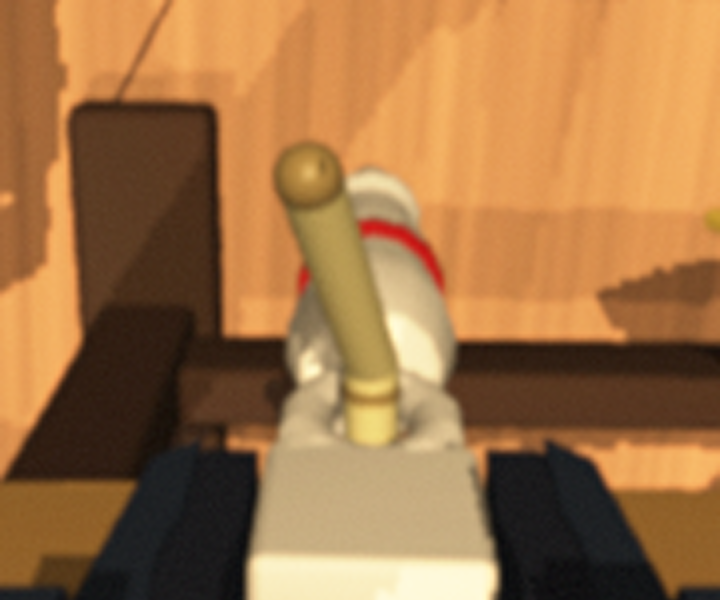

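The peg tip (308,175) versus its bend (370,385) gives a lean of about 20° toward −x. First I'll lift.

Emit:
move_arm:
  plan:
    - {"translation":[-0.004,0,0],"yaw":0,"gripper":225}
    - {"translation":[-0.008,0,0],"yaw":0,"gripper":225}
    - {"translation":[-0.013,0,0],"yaw":0,"gripper":225}
    - {"translation":[-0.013,0,0],"yaw":0,"gripper":225}
    - {"translation":[-0.013,0,0],"yaw":0,"gripper":225}
  force: 9

```text
time: 9.38
position: [0.428, -0.2516, 0.2224]
tool_rot: [[0.0, -0.063, 0.998], [0.0, 0.998, 0.063], [-1.0, -0.0, 0.0]]
contact_force: [0.0, 0.9, -2.3]
finger_gap: 0.339
```

Emit:
move_arm:
  plan:
    - {"translation":[0,0.005,0],"yaw":0,"gripper":225}
    - {"translation":[0,0.01,0],"yaw":0,"gripper":225}
    - {"translation":[0,0.016,0],"yaw":0,"gripper":225}
    - {"translation":[0,0.016,0],"yaw":0,"gripper":225}

```text
time: 9.88
position: [0.4276, -0.2432, 0.2224]
tool_rot: [[0.0, -0.063, 0.998], [0.0, 0.998, 0.063], [-1.0, 0.0, 0.0]]
contact_force: [-0.3, -0.8, -1.8]
finger_gap: 0.343
```

Emit:
move_arm:
  plan:
    - {"translation":[-0.0005,0.004,0],"yaw":0,"gripper":225}
    - {"translation":[-0.002,0.008,-0.0006],"yaw":-0.01,"gripper":225}
    - {"translation":[-0.0045,0.012,-0.0015],"yaw":-0.025,"gripper":225}
    - {"translation":[-0.0045,0.012,-0.0015],"yaw":-0.025,"gripper":225}

```text
time: 10.38
position: [0.4264, -0.2375, 0.2248]
tool_rot: [[0.0, -0.142, 0.99], [0.0, 0.99, 0.142], [-1.0, 0.0, 0.0]]
contact_force: [-0.3, -0.1, -1.4]
finger_gap: 0.334
```

```bash
python3 - <<'E'
from h import *
s=state();print(s['position'],s['contact_force'].round(2),s['torque'].round(3))
w=camera('wrist')
cv2.imwrite('pics/w6.png',cv2.resize(w[130:330,230:410],(720,800),interpolation=2)[:600,:,::-1])
E
```

```text
[ 0.42642186 -0.23749314  0.22481695] [-0.27 -0.1  -1.38] [ 0.061  0.031 -0.041]
```

View pics/w6.png

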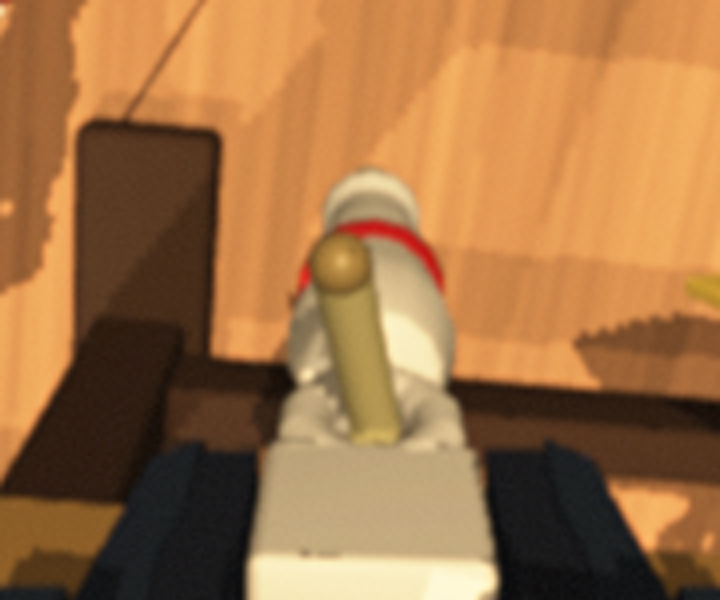

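No contact force. The peg passes through the middle of the eye at (375,437), with its tip at (342,262), so I'll follow the slope.

Emit:
move_arm:
  plan:
    - {"translation":[-0.0028,0.004,-0.0007],"yaw":-0.01,"gripper":225}
    - {"translation":[-0.0057,0.008,-0.0015],"yaw":-0.02,"gripper":225}
    - {"translation":[-0.0085,0.012,-0.0022],"yaw":-0.03,"gripper":225}
    - {"translation":[-0.0113,0.0157,-0.0029],"yaw":-0.03,"gripper":225}
    - {"translation":[-0.0113,0.0157,-0.0029],"yaw":-0.03,"gripper":225}

```text
time: 11.05
position: [0.4239, -0.2299, 0.2305]
tool_rot: [[0.0, -0.234, 0.972], [-0.0, 0.972, 0.234], [-1.0, -0.0, 0.0]]
contact_force: [-0.1, -0.9, -2.1]
finger_gap: 0.339
```

Emit:
move_arm:
  plan:
    - {"translation":[-0.0028,0.004,-0.0004],"yaw":0,"gripper":225}
    - {"translation":[-0.0057,0.008,-0.0007],"yaw":0,"gripper":225}
    - {"translation":[-0.0085,0.012,-0.001],"yaw":0,"gripper":225}
    - {"translation":[-0.0113,0.016,-0.0014],"yaw":0,"gripper":225}
    - {"translation":[-0.0142,0.02,-0.0018],"yaw":0,"gripper":225}
    - {"translation":[-0.0142,0.02,-0.0018],"yaw":0,"gripper":225}

```text
time: 11.8
position: [0.4207, -0.2204, 0.2376]
tool_rot: [[0.0, -0.234, 0.972], [-0.0, 0.972, 0.234], [-1.0, -0.0, 0.0]]
contact_force: [-0.2, 0.2, -2.0]
finger_gap: 0.338
```

```bash
python3 - <<'E'
from h import *
s=state();print(s['position'],s['contact_force'].round(2),s['torque'].round(3))
w=camera('wrist')
cv2.imwrite('pics/w7.png',cv2.resize(w[130:330,230:410],(720,800),interpolation=2)[:600,:,::-1])
E
```

```text
[ 0.42069048 -0.22040368  0.23757396] [-0.22  0.17 -2.  ] [-0.031  0.012 -0.062]
```

View pics/w7.png

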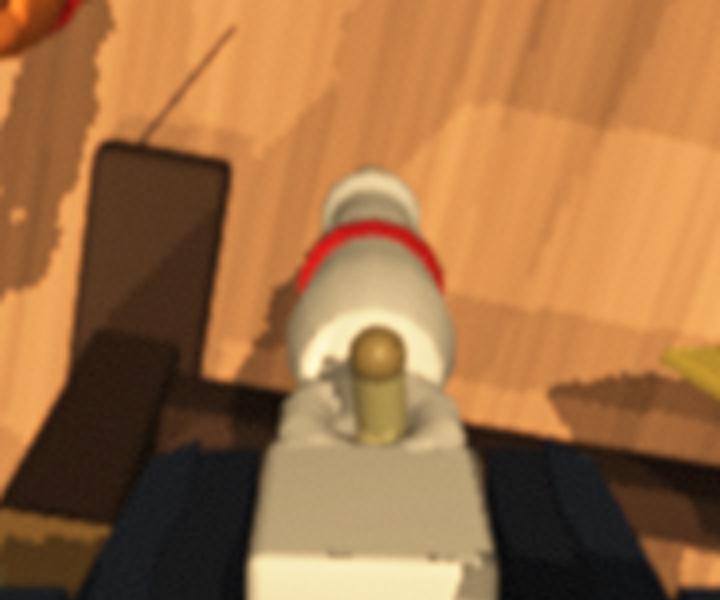

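Centred within about 1.5 mm with no load. I'll continue past the tip.

Emit:
move_arm:
  plan:
    - {"translation":[-0.0035,0.005,0.001],"yaw":0,"gripper":225}
    - {"translation":[-0.007,0.01,0.002],"yaw":0,"gripper":225}
    - {"translation":[-0.0105,0.015,0.002],"yaw":0,"gripper":225}
    - {"translation":[-0.014,0.02,0.002],"yaw":0,"gripper":225}
    - {"translation":[-0.0175,0.025,0.002],"yaw":0,"gripper":225}
    - {"translation":[-0.0175,0.025,0.002],"yaw":0,"gripper":225}

```text
time: 12.6
position: [0.4188, -0.2079, 0.2463]
tool_rot: [[0.0, -0.234, 0.972], [-0.0, 0.972, 0.234], [-1.0, -0.0, 0.0]]
contact_force: [0.1, -0.3, -0.8]
finger_gap: 0.339
```

Emit:
move_arm:
  plan:
    - {"translation":[-0.0035,0.005,0],"yaw":0,"gripper":225}
    - {"translation":[-0.0075,0.01,0],"yaw":0,"gripper":225}
    - {"translation":[-0.012,0.016,0],"yaw":0,"gripper":225}
    - {"translation":[-0.016,0.022,0],"yaw":0,"gripper":225}
    - {"translation":[-0.02,0.03,0],"yaw":0,"gripper":225}
    - {"translation":[-0.03,0.05,0],"yaw":0,"gripper":225}
    - {"translation":[-0.05,0.08,0],"yaw":0,"gripper":225}
    - {"translation":[-0.08,0.12,0],"yaw":0,"gripper":225}
    - {"translation":[-0.08,0.12,0],"yaw":0,"gripper":225}
    - {"translation":[-0.08,0.12,0],"yaw":0,"gripper":225}

```text
time: 13.85
position: [0.4048, -0.15, 0.2864]
tool_rot: [[0.001, -0.234, 0.972], [-0.001, 0.972, 0.234], [-1.0, -0.001, 0.001]]
contact_force: [0.4, -0.2, -2.2]
finger_gap: 0.337
```

The arm is clear of the peg and held. I'll carry it high over the socket.

Emit:
move_arm:
  plan:
    - {"translation":[-0.1,0,0],"yaw":0,"gripper":225}
    - {"translation":[-0.108,0.07,0.07],"yaw":0.03,"gripper":225}
    - {"translation":[-0.108,0.14,0.14],"yaw":0.075,"gripper":225}
    - {"translation":[-0.108,0.21,0.21],"yaw":0.075,"gripper":225}
    - {"translation":[-0.108,0.28,0.28],"yaw":0.075,"gripper":225}
    - {"translation":[-0.108,0.34,0.34],"yaw":0.075,"gripper":225}
    - {"translation":[-0.108,0.386,0.387],"yaw":0.075,"gripper":225}
    - {"translation":[-0.108,0.386,0.387],"yaw":0.075,"gripper":225}
    - {"translation":[-0.108,0.386,0.387],"yaw":0.075,"gripper":225}
    - {"translation":[-0.108,0.386,0.387],"yaw":0.075,"gripper":225}
    - {"translation":[-0.108,0.386,0.387],"yaw":0.075,"gripper":225}

```text
time: 15.22
position: [0.5476, 0.0819, 0.3403]
tool_rot: [[0.0, 0.002, 1.0], [-0.001, 1.0, -0.002], [-1.0, -0.001, 0.0]]
contact_force: [1.0, 0.9, -1.4]
finger_gap: 0.34
```

```bash
cat > look.py <<'E'
from h import *
s=state();p=s['position'];print(s['time'],p,s['contact_force'].round(2))
I={n:camera_info(n) for n in('wrist','scene','side')}
P={n:camera(n) for n in I}
exp={'tongue':p+[0,0,.0266],'puppet_arm':p-[0,0,.0074],'wrist_tip':p-[0,0,.1524],'block_hole0':np.array([.548,.083,.05]),'block':np.array([.548,.04,0.])}
for q,X in exp.items():
    obs=[]
    for n in I:
        e=proj(I[n],X);rs=[r for r in pinpoint(q,n) if np.hypot(*(np.array(r['location'])-e))<25]
        if rs:
            r=min(rs,key=lambda r:np.hypot(*(np.array(r['location'])-e)));obs.append((I[n],r['location']));print(q,n,'exp',e.round(1),'got',np.round(r['location'],1),round(r['confidence'],2),'at z:',plane(I[n],r['location'],X[2]).round(4)[:2])
    if len(obs)>1:print('  tri',tri(obs)[0].round(4),'exp',X.round(4))
E
python3 look.py; python3 - <<'E'
import sys;sys.path.insert(0,'.')
from h import *
w=camera('wrist');sc=camera('scene');sd=camera('side')
f=lambda a:cv2.resize(a,(260,400),interpolation=2)
cv2.imwrite('pics/p1.png',np.hstack([f(w[80:330,240:403]),f(sc[110:310,260:390]),f(sd[120:280,270:374])])[:,:,::-1])
E
```

```text
15.225 [0.5476042  0.08190256 0.34026609] [ 0.98  0.86 -1.35]
tongue wrist exp [325.9 266.4] got [323.6 265.1] 0.58 at z: [0.5465 0.0827]
tongue scene exp [332.2 153.3] got [331.7 155.2] 0.76 at z: [0.5538 0.0845]
tongue side exp [331.  132.5] got [330.5 132.7] 0.78 at z: [0.5455 0.0809]
  tri [0.5473 0.082  0.3643] exp [0.5476 0.0819 0.3669]
puppet_arm wrist exp [325.3 236.4] got [321.2 236.3] 0.62 at z: [0.5451 0.082 ]
puppet_arm scene exp [332.3 165.4] got [335.5 164.5] 0.85 at z: [0.5411 0.0864]
puppet_arm side exp [330.8 141.8] got [326.7 140.1] 0.89 at z: [0.5379 0.0961]
  tri [0.5412 0.0869 0.3364] exp [0.5476 0.0819 0.3329]
wrist_tip wrist exp [324.2 175. ] got [323.5 179.2] 0.76 at z: [0.5468 0.0773]
wrist_tip scene exp [332.6 211. ] got [330.7 210.8] 0.57 at z: [0.5496 0.0775]
wrist_tip side exp [330.1 178.1] got [327.1 178.8] 0.92 at z: [0.5363 0.0809]
  tri [0.5433 0.0779 0.1862] exp [0.5476 0.0819 0.1879]
block_hole0 wrist exp [324.1 150.1] got [325.3 151.5] 0.58 at z: [0.5498 0.0809]
block_hole0 scene exp [333.1 247.4] got [334.  251.8] 0.86 at z: [0.5599 0.0931]
block_hole0 side exp [329.5 207.9] got [326.8 205.4] 0.76 at z: [0.5425 0.0997]
  tri [0.5489 0.089  0.0499] exp [0.548 0.083 0.05 ]
block wrist exp [324.  170.1] got [322.5 170.5] 0.63 at z: [0.5455 0.0393]
block scene exp [320.2 252.7] got [318.8 252.1] 0.93 at z: [0.5484 0.0354]
block side exp [332.7 225.3] got [333.2 228.7] 0.93 at z: [0.544  0.0221]
  tri [ 0.5455  0.0336 -0.0088] exp [0.548 0.04  0.   ]
```

View pics/p1.png

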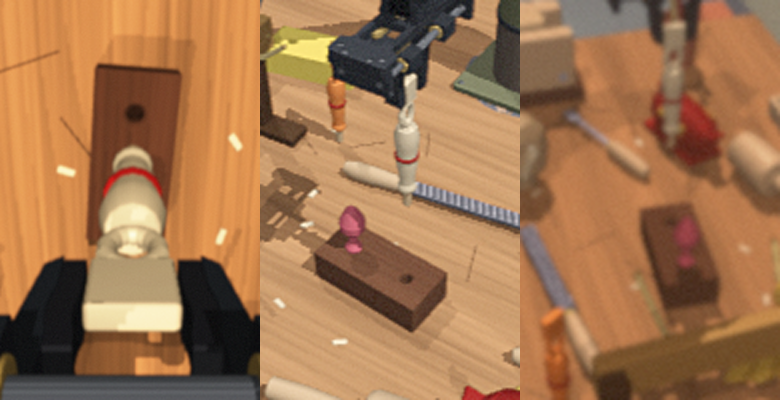

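Everything lines up: the socket is at wrist pixel (324.6,150.6) and the arm hangs straight with the tenon above it. From here I'll refine the socket and tip numerically.

```bash
cat > blob.py <<'E'
from h import *
def hole(n,z=.05,guess=(.548,.083,.05),r=12):
    I=camera_info(n);im=camera(n);g=cv2.GaussianBlur(cv2.cvtColor(im,cv2.COLOR_RGB2GRAY),(0,0),.7)
    c=proj(I,np.array(guess)).round().astype(int);q=g[c[1]-r:c[1]+r+1,c[0]-r:c[0]+r+1].astype(float)
    thr=(np.median(q)+q.min())/2;k,l,st,ce=cv2.connectedComponentsWithStats((q<thr).astype(np.uint8))
    for j in range(1,k):
        if st[j,4]>3:
            px=ce[j]+c-r;print(n,'blob',st[j].tolist(),px.round(1),plane(I,px,z).round(4)[:2])
E
python3 - <<'E'
from blob import *
hole('wrist');hole('scene');hole('side',r=6)
# silhouettes of the arm in the wrist picture: lowest-row end
for n in('wrist','scene','side'):
    camera(n)
    for r in silhouettes('puppet_arm',n)[:2]:
        ys,xs=np.nonzero(r['region']);t=ys.min() if n=='wrist' else ys.max()
        e=ys<t+3 if n=='wrist' else ys>t-3
        print(n,round(r['confidence'],2),'rows',ys.min(),ys.max(),'end col',xs[e].mean().round(1),np.ptp(xs[e]))
E
```

```text
wrist blob [7, 6, 11, 11, 97] [324.1 150.4] [0.5482 0.0838]
scene blob [10, 12, 5, 4, 15] [333.2 248.9] [0.5526 0.0861]
scene blob [22, 21, 3, 4, 7] [344.4 258. ] [0.5632 0.1275]
scene blob [0, 22, 5, 3, 9] [322.4 258.4] [0.595  0.0792]
side blob [4, 5, 5, 4, 15] [329.9 208.5] [0.5483 0.0796]
wrist 0.7 rows 171 287 end col 322.1 10
scene 0.69 rows 148 212 end col 333.3 4
scene 0.63 rows 148 179 end col 299.5 3
side 0.69 rows 243 288 end col 286.5 3
side 0.61 rows 129 179 end col 330.3 5
```

Emit:
move_arm:
  plan:
    - {"translation":[0.04,0.005,0.005],"yaw":0,"gripper":225}
    - {"translation":[0.09,0.005,0.005],"yaw":0,"gripper":225}
    - {"translation":[0.14,0.005,0.005],"yaw":0,"gripper":225}
    - {"translation":[0.19,0.005,0.005],"yaw":0,"gripper":225}
    - {"translation":[0.22,0.005,0.005],"yaw":0,"gripper":225}
    - {"translation":[0.236,0.005,0.005],"yaw":0,"gripper":225}
    - {"translation":[0.236,0.005,0.005],"yaw":0,"gripper":225}
    - {"translation":[0.236,0.005,0.005],"yaw":0,"gripper":225}

```text
time: 17.73
position: [0.5509, 0.0857, 0.223]
tool_rot: [[0.002, 0.0, 1.0], [0.0, 1.0, -0.0], [-1.0, 0.0, 0.002]]
contact_force: [-0.6, 1.1, -1.5]
finger_gap: 0.338
```

```bash
python3 look.py | grep -v -e block -e puppet; python3 - <<'E'
from blob import *
p=state()['position']
for n in('wrist','scene','side'):
    I=camera_info(n);camera(n);tip=p-[0,0,.1524]
    print(n,'exp tip centre',proj(I,tip).round(1),'+y edge',proj(I,tip+[0,.006,0]).round(1),'hole',proj(I,np.array([.5482,.0835,.05])).round(1))
    for r in silhouettes('puppet_arm',n)[:3]:
        ys,xs=np.nonzero(r['region']);t=ys.min() if n=='wrist' else ys.max()
        e=ys<t+3 if n=='wrist' else ys>t-3
        print('  ',round(r['confidence'],2),'rows',ys.min(),ys.max(),'end col',xs[e].mean().round(1),np.ptp(xs[e]))
hole('wrist',r=14)
E
```

```text
17.725 [0.55090769 0.08570652 0.22295573] [-0.59  1.14 -1.48]
tongue wrist exp [325.9 266.4] got [322.2 267.9] 0.6 at z: [0.549  0.0848]
tongue scene exp [333.1 194. ] got [331.8 195.3] 0.68 at z: [0.5562 0.0854]
tongue side exp [331.  162.6] got [330.9 164.9] 0.58 at z: [0.5463 0.0723]
  tri [0.5494 0.0812 0.2429] exp [0.5509 0.0857 0.2496]
  tri [0.5448 0.092  0.2179] exp [0.5509 0.0857 0.2156]
wrist_tip wrist exp [324.  175.1] got [322.4 174.4] 0.67 at z: [0.5492 0.0865]
wrist_tip scene exp [333.4 243.5] got [336.  244.4] 0.65 at z: [0.55   0.0933]
wrist_tip side exp [330.1 203.1] got [329.2 202.9] 0.61 at z: [0.5479 0.0877]
  tri [0.5486 0.0893 0.0689] exp [0.5509 0.0857 0.0706]
  tri [0.5485 0.0831 0.0368] exp [0.548 0.083 0.05 ]
  tri [0.5461 0.0359 0.002 ] exp [0.548 0.04  0.   ]
wrist exp tip centre [324.2 175. ] +y edge [324.2 169.5] hole [322.3 172.2]
   0.6 rows 171 287 end col 323.7 10
scene exp tip centre [333.5 243.5] +y edge [335.4 244.4] hole [333.3 247.5]
   0.59 rows 132 176 end col 299.3 4
   0.57 rows 190 245 end col 333.7 4
side exp tip centre [330.  203.3] +y edge [329.5 202.3] hole [329.5 207.8]
   0.73 rows 244 288 end col 286.5 3
wrist blob [7, 6, 16, 8, 76] [322.3 168. ] [0.5482 0.0883]
```

Emit:
move_arm:
  plan:
    - {"translation":[0,-0.002,-0.002],"yaw":0,"gripper":225}
    - {"translation":[0.01,-0.002,-0.002],"yaw":0,"gripper":225}
    - {"translation":[0.02,-0.002,-0.002],"yaw":0,"gripper":225}
    - {"translation":[0.03,-0.002,-0.002],"yaw":0,"gripper":225}
    - {"translation":[0.037,-0.002,-0.002],"yaw":0,"gripper":225}
    - {"translation":[0.044,-0.002,-0.002],"yaw":0,"gripper":225}
    - {"translation":[0.05,-0.002,-0.002],"yaw":0,"gripper":225}
    - {"translation":[0.05,-0.002,-0.002],"yaw":0,"gripper":225}

```text
time: 19.98
position: [0.5492, 0.0845, 0.197]
tool_rot: [[-0.0, -0.0, 1.0], [-0.0, 1.0, 0.0], [-1.0, -0.0, -0.0]]
contact_force: [-0.6, -0.2, -1.5]
finger_gap: 0.34
```

```bash
python3 look.py | grep -v -e block
```

```text
19.975 [0.54919224 0.08445737 0.19697422] [-0.59 -0.22 -1.53]
tongue wrist exp [325.8 266.4] got [324.6 267. ] 0.59 at z: [0.5486 0.0841]
tongue scene exp [333.1 201.3] got [332.9 202.4] 0.73 at z: [0.5526 0.0861]
tongue side exp [330.5 169.2] got [327.6 171.7] 0.85 at z: [0.5352 0.0728]
  tri [0.5441 0.0816 0.216 ] exp [0.5492 0.0845 0.2236]
puppet_arm wrist exp [325.3 236.4] got [321.  237.1] 0.98 at z: [0.5466 0.084 ]
puppet_arm scene exp [333.1 211.3] got [335.  210.3] 0.77 at z: [0.5439 0.0866]
puppet_arm side exp [330.3 177.2] got [328.5 173.9] 0.46 at z: [0.549  0.1054]
  tri [0.5469 0.0902 0.1983] exp [0.5492 0.0845 0.1896]
wrist_tip wrist exp [324.3 175. ] got [323.9 174.5] 0.63 at z: [0.5488 0.085 ]
wrist_tip scene exp [333.4 249.2] got [332.  250.8] 0.75 at z: [0.556  0.0843]
wrist_tip side exp [329.7 208.7] got [328.1 208.2] 0.73 at z: [0.5444 0.0889]
  tri [0.5488 0.0853 0.043 ] exp [0.5492 0.0845 0.0446]
  tri [0.5498 0.0843 0.0486] exp [0.548 0.083 0.05 ]
  tri [0.5486 0.0399 0.0067] exp [0.548 0.04  0.   ]
```

No contact so far; I'll keep going down.

Emit:
move_arm:
  plan:
    - {"translation":[0.005,0,0],"yaw":0,"gripper":225}
    - {"translation":[0.01,0,0],"yaw":0,"gripper":225}
    - {"translation":[0.015,0,0],"yaw":0,"gripper":225}
    - {"translation":[0.02,0,0],"yaw":0,"gripper":225}
    - {"translation":[0.025,0,0],"yaw":0,"gripper":225}
    - {"translation":[0.025,0,0],"yaw":0,"gripper":225}

```text
time: 21.62
position: [0.5492, 0.0845, 0.1844]
tool_rot: [[-0.0, -0.0, 1.0], [-0.0, 1.0, 0.0], [-1.0, -0.0, -0.0]]
contact_force: [-0.7, -0.3, -1.9]
finger_gap: 0.338
```

Emit:
move_arm:
  plan:
    - {"translation":[0.005,0,0],"yaw":0,"gripper":225}
    - {"translation":[0.01,0,0],"yaw":0,"gripper":225}
    - {"translation":[0.015,0,0],"yaw":0,"gripper":225}
    - {"translation":[0.018,0,0],"yaw":0,"gripper":225}
    - {"translation":[0.018,0,0],"yaw":0,"gripper":225}

```text
time: 22.25
position: [0.5492, 0.0845, 0.1755]
tool_rot: [[-0.0, -0.0, 1.0], [-0.0, 1.0, 0.0], [-1.0, -0.0, -0.0]]
contact_force: [0.5, 0.0, -2.9]
finger_gap: 0.338
```

Emit:
move_arm:
  plan:
    - {"translation":[0.002,0,0],"yaw":0,"gripper":225}
    - {"translation":[0.004,0,0],"yaw":0,"gripper":225}
    - {"translation":[0.004,0,0],"yaw":0,"gripper":225}

```text
time: 22.62
position: [0.5493, 0.0845, 0.1736]
tool_rot: [[0.0, -0.0, 1.0], [0.0, 1.0, 0.0], [-1.0, 0.0, 0.0]]
contact_force: [0.2, -0.3, -0.9]
finger_gap: 0.34
```

Emit:
move_arm:
  plan:
    - {"translation":[0.002,0,0],"yaw":0,"gripper":225}
    - {"translation":[0.002,0,0],"yaw":0,"gripper":225}
    - {"translation":[0.002,0,0],"yaw":0,"gripper":225}

```text
time: 23.0
position: [0.5495, 0.0847, 0.1729]
tool_rot: [[0.001, -0.0, 1.0], [0.0, 1.0, 0.0], [-1.0, 0.0, 0.001]]
contact_force: [-0.5, -0.2, 1.3]
finger_gap: 0.34
```

Emit:
move_arm:
  plan:
    - {"translation":[0.002,0,0],"yaw":0,"gripper":225}
    - {"translation":[0.002,0,0],"yaw":0,"gripper":225}
    - {"translation":[0.002,0,0],"yaw":0,"gripper":225}

```text
time: 23.38
position: [0.5501, 0.0848, 0.1728]
tool_rot: [[0.002, 0.0, 1.0], [0.001, 1.0, -0.0], [-1.0, 0.001, 0.002]]
contact_force: [-1.2, -0.7, 7.3]
finger_gap: 0.338
```

The collar made contact at z = 0.1729; I expected 0.1724. I'll ease off 1 mm and release.

Emit:
move_arm:
  plan:
    - {"translation":[-0.002,0,0],"yaw":0,"gripper":225}
    - {"translation":[-0.002,0,0],"yaw":0,"gripper":225}
    - {"translation":[-0.002,0,0],"yaw":0,"gripper":150}
    - {"translation":[-0.002,0,0],"yaw":0,"gripper":130}
    - {"translation":[-0.002,0,0],"yaw":0,"gripper":100}
    - {"translation":[-0.002,0,0],"yaw":0,"gripper":80}
    - {"translation":[-0.002,0,0],"yaw":0,"gripper":60}
    - {"translation":[-0.002,0,0],"yaw":0,"gripper":60}

```text
time: 24.38
position: [0.5493, 0.0845, 0.1727]
tool_rot: [[0.0, 0.0, 1.0], [-0.0, 1.0, -0.0], [-1.0, -0.0, 0.0]]
contact_force: [-0.8, -0.2, 0.7]
finger_gap: 0.767
```

```bash
python3 look.py | grep -v -e block
```

```text
24.375 [0.54927641 0.08452474 0.17266078] [-0.82 -0.25  0.68]
tongue wrist exp [325.8 266.4] got [325.6 266.8] 0.94 at z: [0.5492 0.0843]
tongue scene exp [333.1 208.5] got [336.1 212.1] 0.92 at z: [0.556  0.0972]
tongue side exp [330.4 174.9] got [329.5 180. ] 0.79 at z: [0.5374 0.057 ]
  tri [0.5455 0.0819 0.1838] exp [0.5493 0.0845 0.1993]
puppet_arm wrist exp [325.3 236.4] got [322.8 234.9] 0.63 at z: [0.5478 0.0855]
puppet_arm scene exp [333.2 218.1] got [335.2 217.4] 0.66 at z: [0.5444 0.0875]
puppet_arm side exp [330.2 182.8] got [324.9 184.1] 0.7 at z: [0.529  0.0824]
  tri [0.5397 0.0858 0.1612] exp [0.5493 0.0845 0.1653]
wrist_tip scene exp [333.4 254.9] got [331.8 255. ] 0.59 at z: [0.5518 0.0809]
wrist_tip side exp [329.6 213.6] got [330.2 214. ] 0.7 at z: [0.5507 0.0815]
  tri [0.5512 0.0811 0.0202] exp [0.5493 0.0845 0.0203]
  tri [0.5499 0.0838 0.0452] exp [0.548 0.083 0.05 ]
  tri [ 0.5429  0.0339 -0.008 ] exp [0.548 0.04  0.   ]
```

Standing free. I'll withdraw straight up.

Emit:
move_arm:
  plan:
    - {"translation":[-0.01,0,0],"yaw":0,"gripper":60}
    - {"translation":[-0.03,0,0],"yaw":0,"gripper":60}
    - {"translation":[-0.06,0,0],"yaw":0,"gripper":60}
    - {"translation":[-0.12,0,0],"yaw":0,"gripper":60}
    - {"translation":[-0.2,0,0],"yaw":0,"gripper":60}
    - {"translation":[-0.3,0,0],"yaw":0,"gripper":60}
    - {"translation":[-0.3,0,0],"yaw":0,"gripper":60}
    - {"translation":[-0.3,0,0],"yaw":0,"gripper":60}

```text
time: 26.28
position: [0.5489, 0.0843, 0.3229]
tool_rot: [[0.0, -0.0, 1.0], [-0.0, 1.0, 0.0], [-1.0, -0.0, 0.0]]
contact_force: [-0.3, 0.4, -0.5]
finger_gap: 0.766
```

```bash
python3 - <<'E'
from h import *
s=state();print(s['time'],s['position'],s['contact_force'].round(2))
E={'tongue':np.array([.5485,.084,.199]),'puppet_arm':np.array([.5485,.084,.165]),'wrist_tip':np.array([.5485,.084,.02])}
for n in('wrist','scene','side'):
    I=camera_info(n);camera(n)
    for q,X in E.items():
        print(n,q,'exp',proj(I,X).round(1),[(np.round(r['location'],1).tolist(),round(r['confidence'],2)) for r in pinpoint(q,n)[:3]])
    r=[r for r in silhouettes('puppet_arm',n) if np.hypot(*(np.array(r['location'])-proj(I,[.5485,.084,.13])))<40]
    if r:
        ys,xs=np.nonzero(r[0]['region']);print('  sil rows',ys.min(),ys.max(),'cols at top',xs[ys<ys.min()+5].mean().round(1),'bottom',xs[ys>ys.max()-5].mean().round(1),'exp top/collar',proj(I,np.array([.5485,.084,.211])).round(1),proj(I,np.array([.5485,.084,.05])).round(1))
E
```

```text
26.275 [0.54885201 0.08434176 0.32288709] [-0.35  0.41 -0.5 ]
wrist tongue exp [324. 183.] [([326.3, 184.0], 0.96)]
wrist puppet_arm exp [323.9 174. ] [([324.9, 174.8], 0.69)]
wrist wrist_tip exp [323.5 149.6] []
  sil rows 146 191 cols at top 322.2 bottom 323.2 exp top/collar [324.  186.6] [323.6 153.4]
scene tongue exp [333.1 208.3] [([332.9, 208.9], 0.61), ([223.2, 277.9], 0.5), ([295.8, 140.4], 0.46)]
scene puppet_arm exp [333.2 217.9] [([333.7, 218.0], 0.98), ([298.3, 145.5], 0.67)]
scene wrist_tip exp [333.4 254.7] [([333.1, 255.6], 0.97), ([299.5, 180.1], 0.66), ([216.0, 162.0], 0.39)]
  sil rows 202 251 cols at top 335.1 bottom 333.8 exp top/collar [333.1 204.8] [333.4 247.6]
side tongue exp [330.2 175.1] [([280.5, 251.6], 0.79), ([378.0, 241.9], 0.62), ([330.0, 178.3], 0.53)]
side puppet_arm exp [330.1 183. ] [([286.2, 254.7], 0.82), ([325.3, 185.7], 0.67), ([379.0, 240.8], 0.55)]
side wrist_tip exp [329.4 213.7] [([286.2, 289.5], 0.6), ([329.7, 212.7], 0.5)]
  sil rows 172 210 cols at top 330.5 bottom 329.6 exp top/collar [330.3 172.3] [329.6 207.7]
```

The pale arm stands upright and fully home, within 1–3 px of prediction in all three views, and the robot is clear. I'm handing in.

```bash
python3 -c "
from plant import *
print(job_done(),state()['time'])"
```

```text
the job is handed in; nothing more can be done
the job is handed in; nothing more can be done
```

The pale puppet arm is off its peg and standing upright in the dark block's empty socket, released. I handed the job in after about 26 s of robot time; no verdict came back.

**What I did:** I gripped the arm by its tongue, lifted it 6.5 mm and eased the eye along the bent peg, which leaned about 20° toward −x. The arm turned with the lean and went out over the tip. I then lowered it into the socket until the collar touched and let go.

**Last checks:**
- **On the peg:** the end-of-move force readings while sliding off showed only the arm's own weight, about 1–2 N. The close-up partway along the bent part showed the peg centred in the eye to about 1.5 mm.
- **Collar contact:** it touched at tool height 0.1729 m, where I expected 0.1724 m. The highest end-of-move reading while seating it was about 7 N.
- **After release:** most network points and silhouettes in the three views were within 1–3 pixels of an upright, fully seated arm. One side-view point was about 5 pixels off.

**What disagreed or went unchecked:**
- **Fingertips:** they sat about 35 mm shorter than the description says. My first closing passed above the tongue without touching it, so I lowered 30 mm and gripped it there.
- **Side camera:** its points were off by up to 2 cm at times, so I relied on the wrist view and on touch.
- **Fan and other things:** I did not measure whether they moved. No contact was felt near them.

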